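# Fit the sensor clip to the slide warmer

### The arm

A 6-joint arm with a two-finger parallel gripper is mounted at the origin on the work surface. World frame = base frame: x ahead of the robot, y to its left, z up, the work surface at z = 0. Lengths are in mm, angles in rad, forces in N, time in s.
With the tool pointing down it reaches from about 300 to 1000 mm from the base axis. Payload 5.1 kg.
Tool frame: the origin (TCP) lies at the very end of the fingers, on their centre line; the grasp point (between the pads) lies 19 mm behind it; z points along the fingers, y is the line along which they close (so a half turn about z gives the same grasp; the last joint's range is limited). The gripper opens to 95 mm and grips with 3 to 60 N. Pads are 20 mm wide; open, the fingers measure 119 mm over their backs; the gripper's body (75 mm by 180 mm) begins 59 mm behind the grasp point.
Start: joints at [-1.281, 0.124, 1.65, -0, 1.367, -0.083], TCP at [236.713, -605.352, 214.656] pointing down, gripper open.
Joint ranges: [-2.61, 2.61], [-1.02, 2.33], [0.03, 2.71], [-1.35, 4.49], [0.32, 2.68], [-2.91, 2.91]. Speed limits (rad/s): [2.57, 2.57, 3.14, 3.14, 3.14, 3.14].

### API

Orientations are given as a unit quaternion [x, y, z, w].
In Python, from bench import manip, optics, finish_job, trace, mark_of gives the robot as it stands.
- The arm moves only by the shell command python3 -m creep 'ROWS' [FORCE]. ROWS is JSON, a list of rows, each a list of 7 numbers: the shift along the world's x, y, z in units of 6 cm (1.0 is 6 cm), then the turn, a rotation vector about the world's x, y, z in units of 5 degrees (1.0 is 5 degrees), then the opening, from 0 (shut) to 1 (fully open). A call has exactly 5 rows; each row shifts and turns the commanded pose from where the row before left it; what a row does not reach is not made up. A row lasts 1/8 s, in which the tool goes at most 62.5 mm and 10.7 degrees, less where a joint would pass 70% of its speed; a pose out of reach is approached as far as the arm can. A call with a number of a shift or a turn outside -1 to 1 is refused whole. A call with a gripper value outside its range is refused whole. The fingers move at their own pace and stop on an object; FORCE is the grip in N (left out, the last holds). Time passes only in rows, so rows that do not move let the fingers close, or fill a call up. It gives the time, the measured TCP pose, the force, the opening and the grip force at its end, in the units of the state.
- manip.observe(): the state, without advancing time (a new reading comes with each control period).
- optics.snapshot(name): name is "side" or "top" or "wrist"; returns a dict with "color" (384x512x3 uint8, red, green, blue), "fovy" (degrees; the focal length in pixels is half the picture's height over the tangent of half this angle, whatever the lens; pixels are square), "cx", "cy" (the principal point, pixels), "rvec" (rotation vector, rad) and "tvec" (3), from world to camera coordinates, as OpenCV has them; the wrist camera has in their place "tool_from_camera" (4x4, takes a point from camera to tool coordinates, whose origin is the TCP and whose axes are the flange's). Camera axes: x right, y down, z forward; pixel columns grow to the right and rows downward; lengths in mm; the calibration is good to about 2 mm. A picture is of the moment at which its call begins: read the wrist's pose just before it. There is no depth.
- finish_job(): hands the job in; it is judged then, once.
Trained networks look in the newest picture that a camera, given by its name, has taken for a name from the list of things; names that differ only in an ending like _2 or _b are one class to them, and where a whole thing is asked for, a point or a joint stands for the part that bears it (a point fixed in the world has none). Each returns a list of dicts, best first, with "conf" (0 to 1); they miss things now and then, are a little off and sometimes report something else, mostly with a low value. They report only what shows in the picture. A call takes as long as a camera call. They do not tell look-alikes from the thing itself.
- trace(target, camera): "pixels" (384x512 bool, what is visible of it).
- mark_of(target, camera): "position" ([x, y, z] in mm, in world coordinates, good to about 4 mm: a listed point, or the origin of a listed thing).
The state is a dict: "clock": time; "joint_pos": joint angles; "qd": joint speeds; "tau": joint torques, N m; "ee_pos": TCP position; "ee_rot": TCP orientation; "wrist_force": force on the tool from outside, world axes, zero at the start; "torque": the same for the moment, N m; "grip_width": opening from 0.0 (shut) to 1.0 (fully open); "finger_force": force on a finger pad.
Only numpy, scipy, OpenCV 4.12 (cv2) and the standard library are available. Lean on these libraries where they do the work, as an engineer would, in place of code of your own. Each camera call takes 0.05 s, during which the arm holds its last target. There are 200 camera calls.

### The job

Lift the blue cover off the parking base and stand it upright on the bench clear of the base. Squeeze the orange sensor clip open, take it off its fin and let it close on the top edge of the slide warmer's leaning plate, centred on the yellow mark, square to the edge and pushed well down so that nearly the whole of its jaw pads grips the plate. Then put the cover back over the base, fully down, without shifting the flask, the dish or the two black eyepiece caps.

Things in the scene. Friction and masses are not known exactly. Their poses are not given: they have to be found in the camera images.
- base: Fixed black parking base. Origin: centre of its underside, z up. Flange 100 (x) x 156 (y) x 6 high; on it a grey plinth 66 x 122, top 20 above the bench; on that the fin. The cover stands on the flange around the plinth (6 play each side), hiding fin and clip. Base left of the robot and warmer right, or the reverse; places and yaw vary.
- fin_top (a point): Middle of the top edge of the base's upright aluminium fin, 56 above the bench; axes as the base's. Fin 5 thick (x), 110 long (y), 36 high. The clip starts on it: pivot 13 above this edge, z up, x and y along the base's, up to 30 off the middle along y.
- cover: Loose opaque blue cover, 0.18 to 0.29 kg, open below, 84 (x) x 140 (y) x 115 high outside, walls 3. Origin: centre of its lower rim, z up. On top a black bar handle 16 wide (x), 60 long (y), from 115 to 145 above the origin. Properly on, its origin is 6 above the base's and its x, y lie along the base's (a half turn is as good).
- clip: Loose orange sprung clip like a big clothes peg, 55 g, a white pod between its handles. Origin: on the pivot (barrel 12 dia, 30 long in y). z from jaws to handles, y along the pivot, x across the jaws; both sides alike. Jaw pads 24 wide (y), 18 to 36 below the pivot. Squeezed, the mouth is 19 wide at the tips, 12 at the pads' inner end. An edge can come no closer to the pivot than 6.
- clip_grip (a point): Middle between the clip's two handles, 27 above the pivot along the clip's z, axes as the clip's; grip here across x. Handles: plates 24 wide (y), 10 to 42 above the pivot. At rest on a fin they splay 0.2 rad each, 42 over the outside at the top; fully squeezed they are parallel, 26 over the outside. That takes 11 N on each handle; grip with 20 to 30 N.
- clip_a (a joint): Opening of each of the clip's two jaws (they move alike), rad: 0 when gripping 5 mm as on the fin or plate, 0.2 fully squeezed, -0.07 empty and shut.
- warmer: Fixed white slide warmer in varying place and yaw: housing 130 (x) x 180 (y) x 40 high, origin at the centre of its underside, z up. Its dark plate, 5 thick, 180 wide (y), 130 long, rises from the housing's top and leans 35 degrees from vertical to the warmer's -x, over towards the robot. Thin slides lie on its lower part; two struts hold it from below; the top 30 is bare.
- mark (a point): Middle of the yellow mark (36 wide) on the plate's top edge, mid-thickness, 30 from the plate's middle to the warmer's +y, 146 above the bench. Axes: z up along the leaning plate, y along the edge, x square to the plate (slide side). A well placed clip has z along this z, y along the edge (either way round), its pivot 8 to 16 above here along z (it may ride up 4 on closing).
- flask: Bystander: loose clear culture flask, lying, 75 x 50 x 26, with a red cap; origin under its middle.
- dish: Bystander: loose clear dish, 64 dia, 20 high; origin under its middle.
- eye_cap1: Bystander: loose black eyepiece cap, 46 dia, 36 high; origin under its middle.
- eye_cap2: Bystander: as eye_cap1.
Mind the look-alikes: they are no part of the job. Of the things that look like the cover, the middle-sized one is meant. Several things look just like the warmer: the one meant starts nearest to the robot's base.

How it is judged (in metres and radians):
On the way, in this order (a step that is already met when the one before it is completed fails the run):
1. the cover stands upright on the bench, clear of the base (height (world z) of cover below 0.004 m and angle between cover's own z axis and vertical below 0.08 rad and horizontal distance between cover and base above 0.1 m), for 0.2 s.
2. the clip grips the plate's edge at the mark, let go (y of clip in the frame of mark between -0.012 and 0.012 m and x of clip in the frame of mark between -0.006 and 0.006 m and z of clip in the frame of mark between 0.004 and 0.024 m and angle between the z axis of clip and the z axis of mark, either way round below 0.2 rad and angle between the y axis of clip and the y axis of mark, either way round below 0.25 rad and value of joint clip_a between -0.04 and 0.04 rad and contact force between the fingers and clip below 0.3 N and linear speed of clip below 0.02 m/s), for 0.2 s.
3. the cover is back on the base, fully down (horizontal distance between cover and base below 0.009 m and z of cover in the frame of base below 0.009 m and angle between cover's own z axis and vertical below 0.06 rad and contact force between the fingers and cover below 0.3 N and linear speed of cover below 0.02 m/s), for 0.2 s.
At the end, for the whole second after the job is handed in: Clip let go, at rest, jaws shut on the plate (joint within 0.04 of 0): pivot within 12 mm of the mark along the edge, 6 mm of mid-plate, 4-24 mm above the edge; z within 0.2, y within 0.25 rad. Cover let go on the flange: within 9 mm of centre, under 9 mm above base origin, tilt under 0.06 (all of step 2 and all of step 3); the robot touches nothing.
It fails at once if flask shifted by more than 30 mm (distance of flask from where it was at the start of the episode above 0.03 m).
It fails at once if dish shifted by more than 30 mm (distance of dish from where it was at the start of the episode above 0.03 m).
It fails at once if black eyepiece cap 1 shifted by more than 30 mm (distance of eye_cap1 from where it was at the start of the episode above 0.03 m).
It fails at once if black eyepiece cap 2 shifted by more than 30 mm (distance of eye_cap2 from where it was at the start of the episode above 0.03 m).
It also fails if it takes over 66 s, if anything falls off the work surface, if the arm or the gripper's body presses on something with over 40 N, if the wrist force passes 120 N, or if a joint passes its speed limit or range.

## Working session

There is one attempt and no reset: what is moved stays moved. The work goes in short steps, Python scripts to look and compute and a shell command to move; the robot and the scene stay as the last step left them, time stands still between calls to the robot, and variables do not carry over. Pictures are saved under pics/ and viewed, at most 12 in all, crops included, and the job is handed in when it is done.

```bash
ls; mkdir -p pics
python3 - <<'E'
from bench import manip, optics, trace, mark_of
import cv2, numpy as np
s=manip.observe(); print({k:np.round(v,3).tolist() for k,v in s.items()})
ims=[]
for c in ("side","top"):
    p=optics.snapshot(c); cv2.imwrite(f"pics/{c}0.png",p["color"][:,:,::-1]); np.save(f"pics/{c}0.npy",p,allow_pickle=True)
    print(c,p["fovy"],p["cx"],p["cy"],p["rvec"],p["tvec"])
    for t in ["base","cover","clip","warmer","mark","flask","dish","eye_cap1","fin_top"]:
        print(c,t,[(round(d["conf"],2),np.round(d["position"]).astype(int).tolist()) for d in mark_of(t,c)])
E
```

```text
pics
{'clock': 0.0, 'joint_pos': [-1.281, 0.125, 1.652, -0.0, 1.368, -0.083], 'qd': [-0.0, -0.0, -0.0, 0.0, 0.001, -0.001], 'tau': [-0.002, -41.761, -35.993, 0.077, 0.049, -0.0], 'ee_pos': [236.54, -604.738, 213.381], 'ee_rot': [0.983, 0.185, -0.0, -0.001], 'wrist_force': [0.163, 0.537, 0.083], 'torque': [-0.081, 0.013, 0.044], 'finger_force': 0.0, 'grip_width': 1.003}
side 42.15798501436029 257.44569666189227 192.46484471656478 [ 0.9641569  -2.27339275  1.25846171] [ 310.75871033  354.1858703  1001.66670605]
side base [(0.74, [512, 283, 1]), (0.45, [716, 59, 1])]
side cover [(0.98, [505, 281, 2]), (0.95, [334, 210, -2]), (0.67, [717, -61, 0]), (0.59, [711, 310, -1])]
side clip []
side warmer [(0.72, [700, -500, 0]), (0.68, [604, -216, 3])]
side mark [(0.84, [557, -189, 145]), (0.71, [655, -476, 148])]
side flask [(0.95, [717, -58, -1])]
side dish [(0.76, [716, 57, 4])]
side eye_cap1 [(0.71, [382, -92, 1]), (0.61, [397, 100, 1])]
side fin_top [(0.56, [512, 282, -2])]
top 46.62344444105152 252.854008911703 199.03030322460984 [ 2.10251075 -2.13064532  0.22819197] [ -75.18647074  552.48342331 1235.80323549]
top base [(0.53, [513, 282, -2])]
top cover [(0.91, [333, 215, 1]), (0.82, [713, 315, 4]), (0.64, [516, 281, 8])]
top clip []
top warmer [(0.71, [378, -95, -3]), (0.7, [702, -496, 5]), (0.6, [606, -222, -4])]
top mark [(0.93, [557, -188, 149]), (0.65, [651, -476, 145])]
top flask [(0.83, [716, -59, 0])]
top dish [(0.87, [719, 58, 3])]
top eye_cap1 [(0.77, [401, 103, 1]), (0.68, [381, -93, -4])]
top fin_top []
```

View pics/side0.png

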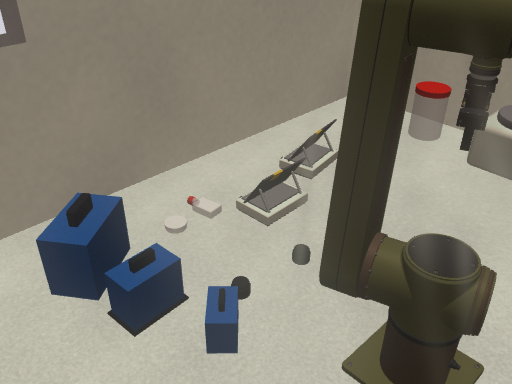

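View pics/top0.png

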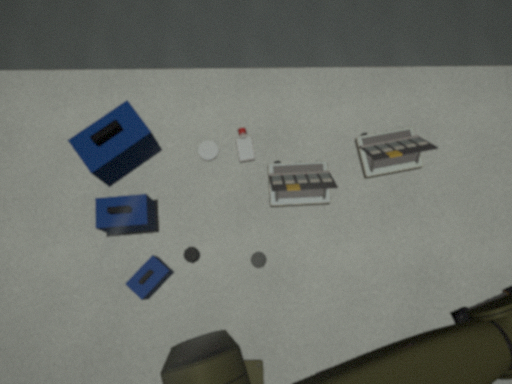

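Look-alikes for the cover (side picture): large (85,240), middle (145,285) on the black flange, and small (222,320). I choose the middle one. There are two warmers, near (272,195) and far (310,150), and I choose the near one at about (605,-219). Next I'll fit their poses to the silhouettes.

```bash
cat > h.py <<'E'
import numpy as np, cv2
from scipy.spatial.transform import Rotation as R
from scipy.optimize import minimize
from bench import manip, optics, trace, mark_of
def box(x0,x1,y0,y1,z0,z1): return np.array([[x,y,z] for x in(x0,x1) for y in(y0,y1) for z in(z0,z1)],float)
COVER=[box(-42,42,-70,70,0,115),box(-8,8,-30,30,115,145)]
def plate():
    s,c=np.sin(.6109),np.cos(.6109); top=np.array([-47.,0,146])  # x found by fit
    z=np.array([-s,0,c]); n=np.array([c,0,s])
    return np.array([top+a*z+b*n+[0,y,0] for a in(0,-130) for b in(-2.5,2.5) for y in(-90,90)])
WARMER=[box(-65,65,-90,90,0,40),plate()]
def K(p):
    f=192/np.tan(np.radians(p["fovy"])/2); return np.array([[f,0,p["cx"]],[0,f,p["cy"]],[0,0,1]])
def cam(p,s=None):
    """returns rvec,tvec world->cam"""
    if "rvec" in p: return np.array(p["rvec"],float),np.array(p["tvec"],float)
    T=np.eye(4); T[:3,:3]=R.from_quat(s["ee_rot"]).as_matrix(); T[:3,3]=s["ee_pos"]
    M=np.linalg.inv(T@np.array(p["tool_from_camera"])); return R.from_matrix(M[:3,:3]).as_rotvec(),M[:3,3]
def proj(P,p,s=None):
    r,t=cam(p,s); return cv2.projectPoints(np.asarray(P,float).reshape(-1,1,3),r,t,K(p),None)[0][:,0]
def sil(parts,x,y,yaw,z,p,s=None):
    m=np.zeros((384,512),np.uint8); c,sn=np.cos(yaw),np.sin(yaw)
    for b in parts:
        w=np.c_[x+c*b[:,0]-sn*b[:,1],y+sn*b[:,0]+c*b[:,1],b[:,2]+z]
        h=cv2.convexHull((proj(w,p,s)*16).astype(np.int32)); cv2.fillConvexPoly(m,h,1,shift=4)
    return m>0
def fit(parts,views,x,y,yaw,z):
    """views: (mask,snapshot,state)"""
    def cost(v):
        e=0
        for m,p,s in views:
            q=sil(parts,*v[:2],v[2]/100,z,p,s); e-=(q&m).sum()/(q|m).sum()
        return e/len(views)
    v0=np.array([x,y,yaw*100]); r=min((minimize(cost,v0+[0,0,d],method="Nelder-Mead",options=dict(initial_simplex=v0+[0,0,d]+np.array([[0,0,0],[12,0,0],[0,12,0],[0,0,12]]))) for d in(-12,0,12)),key=lambda r:r.fun)
    return r.x[0],r.x[1],r.x[2]/100,-r.fun
def best(target,camname,p,P,s=None,r=60):
    """trace mask whose centroid is nearest the projection of P"""
    u=proj([P],p,s)[0]; L=[d["pixels"] for d in trace(target,camname)]
    L=[(np.linalg.norm(np.argwhere(m).mean(0)[::-1]-u),m) for m in L if m.any()]
    return min(L,key=lambda a:a[0]) if L else (999,None)
E
python3 - <<'E'
from h import *
P={c:optics.snapshot(c) for c in("side","top")}
for t,pt,parts,x,y,z in(("cover",[512,282,70],COVER,512,282,6),("warmer",[600,-219,60],WARMER,605,-219,0)):
    V=[]
    for c in P:
        d,m=best(t,c,P[c],pt); print(t,c,d,m.sum())
        V.append((m,P[c],None))
    for k in ([0],[1],[0,1]): print(np.round(fit(parts,[V[i] for i in k],x,y,0,z),3))
im=cv2.resize(P["side"]["color"][225:345,80:260,::-1],None,fx=4,fy=4,interpolation=cv2.INTER_CUBIC)
cv2.imwrite("pics/crop1.png",im)
E
```

```text
cover side 2.9451771159190927 4664
cover top 0.8528116766384756 2170
[5.12437e+02 2.83027e+02 8.70000e-02 9.81000e-01]
[5.09475e+02 2.81072e+02 6.10000e-02 9.76000e-01]
[5.10577e+02 2.82626e+02 7.90000e-02 9.69000e-01]
warmer side 7.923786840994914 2355
warmer top 1.8385728364493974 2751
[ 6.0924e+02 -2.2130e+02  8.5000e-02  9.2300e-01]
[ 6.05550e+02 -2.18109e+02  2.20000e-02  9.37000e-01]
[ 6.06399e+02 -2.19306e+02  6.40000e-02  9.13000e-01]
```

View pics/crop1.png

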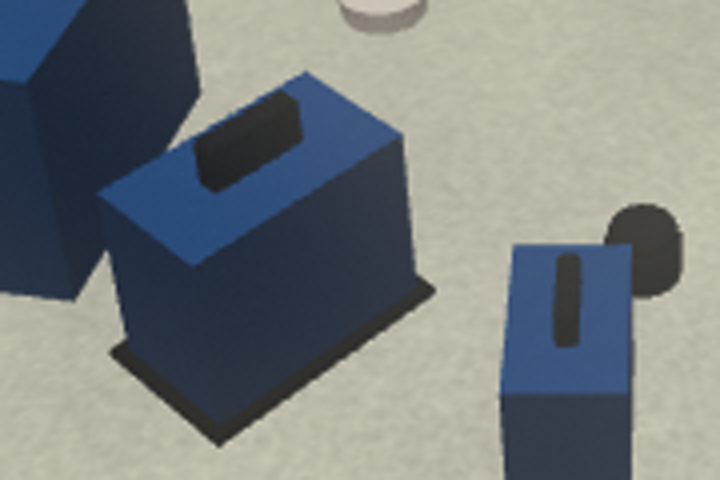

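The middle cover sits on the black flange at crop pixel (250,240), so this is the one meant. Its pose is about (511,282.5) with yaw 0.075. I'll move above it.

```bash
python3 -m creep '[[0.23,0.74,0.2,0,0,0.73,1],[0.23,0.74,0.2,0,0,0.73,1],[0.23,0.74,0.2,0,0,0.73,1],[0.23,0.74,0.2,0,0,0.73,1],[0.23,0.74,0.2,0,0,0.73,1]]' 30
python3 -m creep '[[0.23,0.74,0.2,0,0,0.73,1],[0.23,0.74,0,0,0,0.73,1],[0.23,0.74,0,0,0,0.73,1],[0.23,0.74,0,0,0,0.73,1],[0.23,0.74,0,0,0,0.73,1]]'
python3 -m creep '[[0.23,0.74,0,0,0,0.73,1],[0.23,0.74,0,0,0,0.73,1],[0.23,0.74,0,0,0,0.73,1],[0.23,0.74,0,0,0,0.73,1],[0.23,0.74,0,0,0,0.73,1]]'
python3 -m creep '[[0.23,0.74,0,0,0,0.73,1],[0.23,0.74,0,0,0,0.73,1],[0.23,0.74,0,0,0,0.73,1],[0.2,0.74,0,0,0,0.73,1],[0,0,0,0,0,0,1]]'
cat >> h.py <<'E'
def tool(s):
    M=R.from_quat(s["ee_rot"]).as_matrix(); return np.array(s["ee_pos"]),M
E
python3 - <<'E'
from h import *
s=manip.observe(); p=optics.snapshot("wrist"); e,M=tool(s); print(s["clock"],e,"yaw tool y",np.degrees(np.arctan2(M[1,1],M[0,1])),M[:,2].round(3))
cv2.imwrite("pics/w1.png",p["color"][:,:,::-1])
for t in("cover","base"): print([(round(d["conf"],2),np.round(d["position"])) for d in mark_of(t,"wrist")])
d,m=best("cover","wrist",p,[511,282,130],s); print(d,m.sum())
print(np.round(fit(COVER,[(m,p,s)],511,282,.075,6),3))
E
```

```text
clock: 1.92
ee_pos: [306.0, -381.9, 275.2]
ee_rot: [0.941, 0.34, 0.0, 0.0]
wrist_force: [1.0, -0.1, 0.4]
grip_width: 1.003
finger_force: 0.0
clock: 2.55
ee_pos: [374.9, -159.9, 287.0]
ee_rot: [0.875, 0.484, 0.0, 0.0]
wrist_force: [0.8, 0.4, 0.5]
grip_width: 1.002
finger_force: 0.0
clock: 3.18
ee_pos: [444.0, 62.2, 287.0]
ee_rot: [0.787, 0.617, 0.0, 0.0]
wrist_force: [0.3, -0.4, 0.9]
grip_width: 1.002
finger_force: 0.0
clock: 3.8
ee_pos: [497.1, 240.5, 286.2]
ee_rot: [0.701, 0.713, -0.0, -0.0]
wrist_force: [0.2, -0.6, -0.5]
grip_width: 1.001
finger_force: 0.0
3.8 [497.12559912 240.46236483 286.17521616] yaw tool y 0.9159648184332402 [-0.001 -0.    -1.   ]
[(0.92, array([712., 312.,  -1.])), (0.9, array([512., 282.,   6.])), (0.62, array([338., 211.,   3.]))]
[]
4.739101524955595 10035
[5.12575e+02 2.81058e+02 7.20000e-02 9.81000e-01]
```

View pics/w1.png

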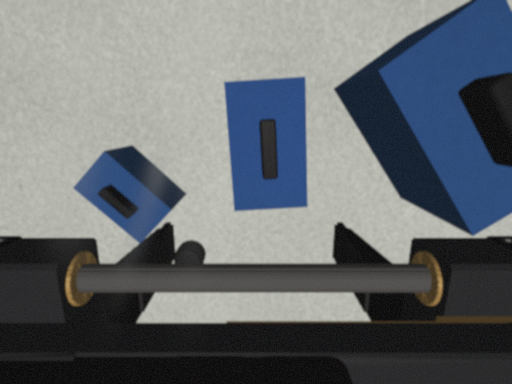

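The wrist picture shows the middle cover at (268,145) with its handle at (268,148). It agrees with the fit: (512,282), yaw about 0.073. I'll descend and grip the handle.

```bash
python3 -m creep '[[0.13,0.35,0,0,0,0.33,1],[0.12,0.34,-0.4,0,0,0.32,1],[0,0,-0.8,0,0,0,1],[0,0,-0.8,0,0,0,1],[0,0,-0.4,0,0,0,1]]' 30
python3 -m creep '[[0,0,-0.28,0,0,0,1],[0,0,0,0,0,0,0],[0,0,0,0,0,0,0],[0,0,0,0,0,0,0],[0,0,0,0,0,0,0]]' 40
```

```text
clock: 4.62
ee_pos: [510.8, 279.3, 139.2]
ee_rot: [0.682, 0.731, -0.002, -0.001]
wrist_force: [-0.1, 0.0, 1.2]
grip_width: 0.999
finger_force: 0.0
clock: 5.25
ee_pos: [512.7, 279.9, 127.0]
ee_rot: [0.682, 0.731, 0.001, 0.0]
wrist_force: [-0.4, 0.6, -0.3]
grip_width: 0.634
finger_force: 0.0
```

```bash
python3 -m creep '[[0,0,0,0,0,0,0],[0,0,0,0,0,0,0],[0,0,0,0,0,0,0],[0,0,0,0,0,0,0],[0,0,0,0,0,0,0]]' 45
python3 -m creep '[[0,0,0,0,0,0,0],[0,0,0,0,0,0,0],[0,0,0,0,0,0,0],[0,0,0,0,0,0,0],[0,0,0.08,0,0,0,0]]' 45
```

```text
clock: 5.88
ee_pos: [512.0, 279.6, 125.7]
ee_rot: [0.682, 0.731, -0.0, -0.0]
wrist_force: [-0.2, 0.5, -0.9]
grip_width: 0.163
finger_force: 45.0
clock: 6.5
ee_pos: [511.5, 279.4, 129.8]
ee_rot: [0.682, 0.731, -0.001, -0.0]
wrist_force: [-0.1, -0.2, -2.2]
grip_width: 0.165
finger_force: 45.0
```

```bash
python3 -m creep '[[0,0,0.3,0,0,0,0],[0,0,0.6,0,0,0,0],[0,0,0.6,0,0,0,0],[0,0,0.6,0,0,0,0],[0,0,0.3,0,0,0,0]]' 45
python3 -m creep '[[0.1,-0.3,0,0,0,0,0],[0.15,-0.65,0,0,0,0,0],[0.15,-0.7,0,0,0,0,0],[0.15,-0.7,0,0,0,0,0],[0.1,-0.65,0,0,0,0,0]]' 45
python3 -m creep '[[0.1,-0.4,0,0,0,0,0],[0,-0.1,-0.4,0,0,0,0],[0,0,-0.7,0,0,0,0],[0,0,-0.7,0,0,0,0],[0,0,-0.3,0,0,0,0]]' 45
python3 -m creep '[[0,0,-0.2,0,0,0,0],[0,0,-0.1,0,0,0,0],[0,0,0,0,0,0,0],[0,0,0,0,0,0,0],[0,0,0,0,0,0,0]]' 45
python3 - <<'E'
from h import *
for c in("side","top"):
    p=optics.snapshot(c)
    for t in("cover","clip","fin_top","clip_grip","base","eye_cap1","dish"): print(c,t,[(round(d["conf"],2),np.round(d["position"]).tolist()) for d in mark_of(t,c)])
E
```

```text
clock: 7.12
ee_pos: [513.1, 280.1, 278.7]
ee_rot: [0.682, 0.731, 0.002, 0.001]
wrist_force: [-0.4, -0.2, -2.6]
grip_width: 0.168
finger_force: 45.0
clock: 7.75
ee_pos: [550.4, 97.0, 272.2]
ee_rot: [0.683, 0.731, -0.002, -0.001]
wrist_force: [0.3, 0.9, -2.6]
grip_width: 0.167
finger_force: 45.0
clock: 8.38
ee_pos: [554.0, 68.6, 143.6]
ee_rot: [0.683, 0.731, -0.003, -0.003]
wrist_force: [-0.2, -0.2, -1.8]
grip_width: 0.163
finger_force: 45.0
clock: 9.0
ee_pos: [557.7, 69.7, 131.7]
ee_rot: [0.682, 0.731, 0.001, 0.001]
wrist_force: [-0.5, 0.1, -2.3]
grip_width: 0.159
finger_force: 45.0
side cover [(0.81, [711.0, 310.0, -2.0]), (0.8, [552.0, 71.0, 8.0]), (0.79, [335.0, 212.0, 0.0])]
side clip [(0.85, [514.0, 293.0, 71.0])]
side fin_top [(0.67, [513.0, 285.0, 57.0])]
side clip_grip [(0.69, [508.0, 296.0, 95.0]), (0.51, [511.0, 281.0, 2.0]), (0.33, [556.0, -189.0, 146.0])]
side base [(0.74, [512.0, 285.0, -0.0]), (0.63, [716.0, 58.0, 3.0])]
side eye_cap1 [(0.81, [384.0, -96.0, 2.0])]
side dish [(0.65, [509.0, 294.0, 97.0]), (0.58, [715.0, 56.0, 1.0])]
top cover [(0.96, [715.0, 314.0, 2.0]), (0.76, [333.0, 211.0, 1.0]), (0.59, [555.0, 74.0, 12.0])]
top clip [(0.72, [511.0, 289.0, 71.0])]
top fin_top [(0.68, [514.0, 283.0, 57.0])]
top clip_grip [(0.66, [720.0, 58.0, 4.0]), (0.57, [513.0, 298.0, 98.0])]
top base [(0.84, [512.0, 281.0, -3.0]), (0.44, [513.0, 296.0, 71.0]), (0.3, [718.0, 56.0, 3.0])]
top eye_cap1 [(0.75, [383.0, -94.0, -3.0])]
top dish [(0.6, [718.0, 59.0, 3.0])]
```

```bash
python3 -m creep '[[0,0,-0.06,0,0,0,0],[0,0,-0.06,0,0,0,0],[0,0,-0.05,0,0,0,0],[0,0,-0.03,0,0,0,0],[0,0,0,0,0,0,0]]' 45
```

```text
clock: 10.42
ee_pos: [557.1, 69.6, 119.8]
ee_rot: [0.682, 0.731, -0.0, -0.0]
wrist_force: [-3.5, -0.6, 5.2]
grip_width: 0.162
finger_force: 45.0
```

```bash
python3 -m creep '[[0,0,0,0,0,0,1],[0,0,0,0,0,0,1],[0,0,0,0,0,0,1],[0,0,0,0,0,0,1],[0,0,0.3,0,0,0,1]]' 25
python3 -m creep '[[0,0,0.6,0,0,0,1],[0,0,0.8,0,0,0,1],[-0.05,0.3,0.2,0,0,0,1],[-0.15,0.6,0,0,0,0,1],[-0.2,0.6,0,0,0,0,1]]' 25
python3 -m creep '[[-0.2,0.6,0,0,0,0,1],[-0.1,0.5,0,0,0,0,1],[-0.05,0.25,0,0,0,0,1],[0,0,0,0,0,0,1],[0,0,0,0,0,0,1]]' 25
python3 - <<'E'
from h import *
S=optics.snapshot("side");
d,m=best("cover","side",S,[557,72,70]); print("cover",fit(COVER,[(m,S,None)],557,72,.07,0))
s=manip.observe(); p=optics.snapshot("wrist"); e,M=tool(s); print(s["clock"],e,np.degrees(np.arctan2(M[1,1],M[0,1])))
cv2.imwrite("pics/w2.png",p["color"][:,:,::-1])
for t in("clip","clip_grip","fin_top","base"): print(t,[(round(d["conf"],2),np.round(d["position"]).tolist()) for d in mark_of(t,"wrist")])
E
```

```text
clock: 11.05
ee_pos: [555.8, 69.6, 135.5]
ee_rot: [0.682, 0.731, -0.001, -0.001]
wrist_force: [0.4, -0.7, -0.3]
grip_width: 0.633
finger_force: 0.0
clock: 11.68
ee_pos: [532.5, 161.1, 232.8]
ee_rot: [0.682, 0.731, 0.0, -0.0]
wrist_force: [-0.4, -0.1, -0.3]
grip_width: 0.997
finger_force: 0.0
clock: 12.3
ee_pos: [512.2, 240.0, 232.5]
ee_rot: [0.682, 0.731, -0.0, 0.0]
wrist_force: [0.1, 0.3, -1.3]
grip_width: 1.0
finger_force: 0.0
cover (np.float64(557.2783722539889), np.float64(72.0757829309618), np.float64(0.09296892319253942), np.float64(0.9874786568013659))
12.4 [512.40184223 239.74849871 232.59111165] 3.8826097268251587
clip [(0.67, [510.0, 294.0, 70.0])]
clip_grip [(0.98, [508.0, 297.0, 100.0])]
fin_top [(0.59, [511.0, 285.0, 55.0])]
base [(0.95, [511.0, 280.0, -2.0])]
```

View pics/w2.png

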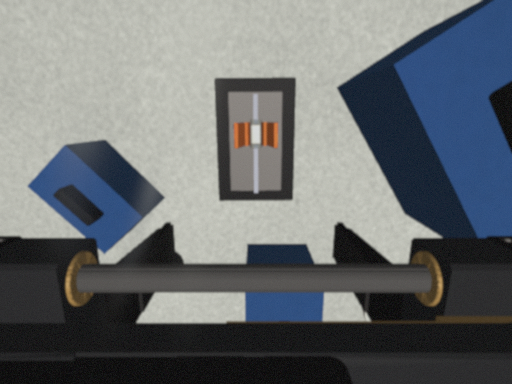

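The base is at (255,140) and the clip, with its orange handles at 240 and 272, is at (256,134). I'll back-project these.

```bash
cat >> h.py <<'E'
def back(u,z,p,s=None):
    """pixel -> world point at height z"""
    r,t=cam(p,s); Rm=R.from_rotvec(r).as_matrix(); o=-Rm.T@t; d=Rm.T@np.linalg.solve(K(p),[u[0],u[1],1]); return o+d*(z-o[2])/d[2]
BASE=[box(-50,50,-78,78,0,6),box(-33,33,-61,61,6,20),box(-2.5,2.5,-55,55,20,56)]
E
python3 - <<'E'
from h import *
V=[]
for c in("side","top","wrist"):
    s=manip.observe(); p=optics.snapshot(c); s=s if c=="wrist" else None
    d,m=best("base",c,p,[511,282,10],s); 
    d2,k=best("clip",c,p,[511,294,85],s); print(c,d,d2,k.sum() if k is not None else 0)
    m=m|k if k is not None else m
    V.append((m,p,s)); print("base",np.round(fit(BASE,[V[-1]],511,282,.07,0),3))
    h=cv2.cvtColor(p["color"],cv2.COLOR_RGB2HSV); o=(h[...,0]<16)&(h[...,1]>120)&(h[...,2]>60)
    u0=proj([[511,294,90]],p,s)[0]; yy,xx=np.nonzero(o); q=np.hypot(xx-u0[0],yy-u0[1])<45; 
    if q.any():
        xx,yy=xx[q],yy[q]; u=((xx.min()+xx.max())/2,(yy.min()+yy.max())/2); print("orange",q.sum(),xx.min(),xx.max(),yy.min(),yy.max(),[back(u,z,p,s).round(1).tolist() for z in(90,100,110)])
print("base all",np.round(fit(BASE,V,511,282,.07,0),3))
E
```

```text
side 4.100125879652103 2.9812550029356384 417
base [5.14055e+02 2.81416e+02 7.50000e-02 8.17000e-01]
orange 382 129 148 267 302 [[498.2, 306.6, 90.0], [488.1, 311.7, 100.0], [478.1, 316.8, 110.0]]
top 13.09630506727484 999 0
base [5.08432e+02 2.78397e+02 7.50000e-02 4.93000e-01]
wrist 3.404975838279951 14.972910638992374 361
base [5.13071e+02 2.80128e+02 6.60000e-02 8.86000e-01]
orange 732 234 277 123 148 [[511.7, 294.6, 90.0], [511.6, 295.1, 100.0], [511.5, 295.5, 110.0]]
base all [5.12060e+02 2.81232e+02 6.30000e-02 7.27000e-01]
```

Run:
```python
from h import *
P={c:optics.snapshot(c) for c in("side","top")}
V=[]
for c in P:
    d,m=best("cover",c,P[c],[712,312,80]); print(d,m.sum()); V.append((m,P[c],None))
for k in(1.2,1.25,1.3,1.35,1.4,1.45,1.5):
    r=max((fit([b*k for b in COVER],V,712,312,y,0) for y in(.4,.7,-.6)),key=lambda r:r[3]); c,s=np.cos(r[2]),np.sin(r[2])
    print(k,np.round(r,3),[(round(r[0]+k*(c*a-s*b)),round(r[1]+k*(s*a+c*b))) for a,b in((42,70),(42,-70),(-42,-70),(-42,70))])
```

```text
3.8415287006531815 7249
10.495228217948862 2824
1.2 [7.32100e+02 3.09829e+02 4.93000e-01 7.09000e-01] [(737, 408), (816, 260), (727, 212), (648, 360)]
1.25 [7.26887e+02 3.10641e+02 5.01000e-01 7.45000e-01] [(731, 413), (815, 259), (723, 209), (639, 362)]
1.3 [7.21242e+02 3.09466e+02 5.77000e-01 7.80000e-01] [(717, 416), (817, 263), (725, 203), (626, 356)]
1.35 [7.16324e+02 3.12357e+02 6.07000e-01 8.12000e-01] [(709, 422), (817, 267), (724, 202), (616, 358)]
1.4 [7.14708e+02 3.11066e+02 6.43000e-01 7.96000e-01] [(703, 425), (821, 268), (726, 197), (609, 354)]
1.45 [7.14908e+02 3.09792e+02 7.02000e-01 7.49000e-01] [(696, 427), (827, 272), (734, 193), (603, 348)]
1.5 [7.15124e+02 3.09960e+02 7.71000e-01 7.06000e-01] [(687, 429), (833, 279), (743, 191), (597, 341)]
```

The big cover's nearest corner, about (613,357), clears the gripper body by around 20 mm. I'll descend on the clip.

```bash
python3 -m creep '[[0,0.4,0,0,0,0,1],[0,0.42,-0.2,0,0,0,1],[0,0.1,-0.7,0,0,0,1],[0,0,-0.8,0,0,0,1],[0,0,-0.5,0,0,0,1]]' 25
python3 -m creep '[[0,0,-0.3,0,0,0,1],[0,0,-0.09,0,0,0,1],[0,0,0,0,0,0,0],[0,0,0,0,0,0,0],[0,0,0,0,0,0,0]]' 25
python3 -m creep '[[0,0,0,0,0,0,0],[0,0,0,0,0,0,0],[0,0,0,0,0,0,0],[0,0,0,0,0,0,0],[0,0,0,0,0,0,0]]' 27
```

```text
clock: 13.92
ee_pos: [510.8, 295.5, 97.8]
ee_rot: [0.682, 0.731, -0.002, -0.001]
wrist_force: [0.5, 0.4, 0.0]
grip_width: 1.003
finger_force: 0.0
clock: 14.55
ee_pos: [512.9, 296.2, 78.6]
ee_rot: [0.682, 0.731, 0.001, 0.0]
wrist_force: [0.2, -0.4, -0.6]
grip_width: 0.739
finger_force: 0.0
clock: 15.18
ee_pos: [512.1, 295.8, 77.1]
ee_rot: [0.682, 0.731, -0.0, -0.0]
wrist_force: [0.6, 0.4, -0.2]
grip_width: 0.267
finger_force: 27.0
```

```bash
python3 -m creep '[[0,0,0.15,0,0,0,0],[0,0,0.3,0,0,0,0],[0,0,0.5,0,0,0,0],[0,0,0.7,0,0,0,0],[0,0,0.7,0,0,0,0]]' 27
python3 -m creep '[[0,-0.2,0.6,0,0,0,0],[0,-0.5,0.1,0,0,0,0],[0.05,-0.7,0,0,0,0,0],[0.05,-0.7,0,0,0,0,0],[0.05,-0.7,0,0,0,0,0]]' 27
python3 -m creep '[[0.05,-0.7,0,0,0,0,0],[0.05,-0.7,0,0,0,0,0],[0.05,-0.7,0,0,0,0,0],[0.05,-0.7,0,0,0,0,0],[0.05,-0.7,0,0,0,0,0]]' 27
python3 -m creep '[[0.05,-0.7,0,0,0,0,0],[0,-0.7,0,0,0,0,0],[0,-0.6,0,0,0,0,0],[0,-0.4,0,0,0,0,0],[0,0,0,0,0,0,0]]' 27
python3 - <<'E'
from h import *
s=manip.observe(); p=optics.snapshot("wrist"); e,M=tool(s); print(s["clock"],e,s["grip_width"])
np.save("pics/w3.npy",[p,s],allow_pickle=True)
cv2.imwrite("pics/w3.png",p["color"][:,:,::-1])
print("tcp px",proj([e],p,s))
for c in("wrist","side","top"):
    if c!="wrist": optics.snapshot(c)
    for t in("mark","warmer","clip"): print(c,t,[(round(d["conf"],2),np.round(d["position"]).tolist()) for d in mark_of(t,c)])
E
```

```text
clock: 15.8
ee_pos: [512.2, 295.9, 221.2]
ee_rot: [0.682, 0.731, 0.001, 0.0]
wrist_force: [1.3, 0.1, -0.3]
grip_width: 0.268
finger_force: 27.0
clock: 16.42
ee_pos: [521.3, 126.6, 262.2]
ee_rot: [0.682, 0.731, 0.001, 0.001]
wrist_force: [0.3, -1.3, -1.0]
grip_width: 0.269
finger_force: 27.0
clock: 17.05
ee_pos: [536.3, -83.6, 262.3]
ee_rot: [0.682, 0.731, 0.001, 0.001]
wrist_force: [0.6, 0.1, -2.0]
grip_width: 0.265
finger_force: 27.0
clock: 17.68
ee_pos: [539.1, -227.3, 261.1]
ee_rot: [0.683, 0.73, 0.0, 0.0]
wrist_force: [1.0, 0.3, -0.6]
grip_width: 0.269
finger_force: 27.0
17.675 [ 539.12711882 -227.27318841  261.05459617] 0.26879805721194466
tcp px [[251.41930588 239.14247203]]
wrist mark [(0.96, [558.0, -190.0, 144.0])]
wrist warmer [(0.63, [603.0, -217.0, 1.0])]
wrist clip [(0.66, [541.0, -229.0, 248.0])]
side mark [(0.74, [658.0, -480.0, 148.0]), (0.69, [559.0, -189.0, 143.0])]
side warmer [(0.61, [604.0, -215.0, 5.0]), (0.56, [700.0, -499.0, -4.0])]
side clip [(0.81, [541.0, -229.0, 252.0])]
top mark [(0.58, [558.0, -190.0, 144.0]), (0.57, [652.0, -477.0, 145.0])]
top warmer [(0.91, [705.0, -496.0, 2.0]), (0.87, [609.0, -221.0, -1.0])]
top clip []
```

View pics/w3.png

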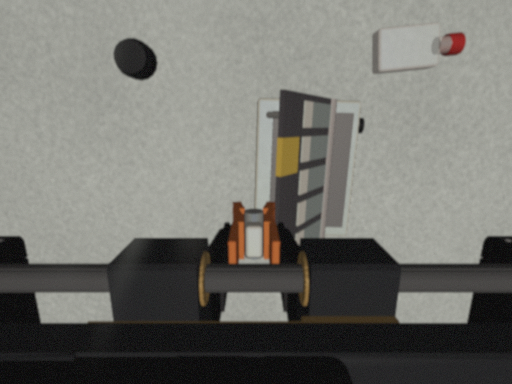

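The held clip is at (254,235), the yellow mark at (288,157), and the plate's top edge runs from about (281,92) to (275,230). Next I'll measure that edge line.

Run:
```python
from h import *
p,s=np.load("pics/w3.npy",allow_pickle=True)
im=cv2.GaussianBlur(p["color"],(3,3),0).astype(float); 
h=cv2.cvtColor(p["color"],cv2.COLOR_RGB2HSV); yel=(h[...,0]>18)&(h[...,0]<32)&(h[...,1]>120)
yel[:,:260]=0; n,l,st,c=cv2.connectedComponentsWithStats(yel.astype(np.uint8)); i=1+st[1:,4].argmax(); print("yellow",st[i],c[i])
g=im[...,2]  # blue: yellow & dark both low vs white
pts=[]
for r in range(98,196):
    d=np.diff(g[r,268:292]); k=d.argmin(); 
    if 0<k<len(d)-1:
        a,b,c_=d[k-1:k+2]; pts.append((268+k+.5+.5*(a-c_)/(a-2*b+c_),r,d[k]))
pts=np.array(pts); q=np.polyfit(pts[:,1],pts[:,0],1)
for _ in range(4):
    e=np.abs(np.polyval(q,pts[:,1])-pts[:,0]); ok=e<1.0; q=np.polyfit(pts[ok,1],pts[ok,0],1)
print(len(pts),ok.sum(),e[ok].std(),np.polyval(q,[98,196]))
W=[back((np.polyval(q,r),r),144.6,p,s) for r in(100,195)]
d=W[0]-W[1]; psi=np.arctan2(-d[0],d[1]); print(np.round(W,1),"psi",psi)
y0,y1=st[i][1]-.5,st[i][1]+st[i][3]-.5
for r in(y0,(y0+y1)/2,y1): print("yellow on edge",back((np.polyval(q,r),r),144.6,p,s).round(1))
```

```text
yellow [276 137  24  40 833] [287.06602641 155.71908764]
97 78 0.05407372799941253 [273.30763997 269.32070349]
[[ 552.3 -139.8  144.6]
 [ 556.  -227.6  144.6]] psi 0.04129308540242714
yellow on edge [ 553.7 -172.   144.6]
yellow on edge [ 554.4 -190.4  144.6]
yellow on edge [ 555.2 -209.4  144.6]
```

Run:
```python
from h import *
p,s=np.load("pics/w3.npy",allow_pickle=True)
im=p["color"].astype(int)
for r in(110,125,150,165,185,200): print(r,im[r,264:304:1,2].tolist())
cv2.imwrite("pics/crop2.png",cv2.resize(p["color"][80:245,220:380,::-1],None,fx=3.6,fy=3.6,interpolation=cv2.INTER_CUBIC))
```

```text
110 [172, 176, 172, 169, 163, 163, 160, 158, 156, 151, 150, 151, 151, 152, 136, 98, 64, 55, 56, 56, 50, 51, 52, 51, 55, 51, 54, 53, 49, 51, 52, 52, 52, 45, 47, 49, 50, 51, 65, 102]
125 [176, 173, 173, 173, 170, 172, 172, 164, 145, 122, 110, 111, 112, 102, 81, 65, 59, 58, 55, 51, 54, 53, 55, 54, 57, 52, 51, 54, 48, 49, 49, 51, 52, 52, 52, 45, 51, 63, 96, 132]
150 [172, 174, 170, 172, 171, 175, 168, 148, 125, 108, 109, 105, 89, 71, 60, 60, 58, 56, 53, 54, 54, 55, 55, 55, 50, 52, 50, 53, 52, 54, 53, 52, 55, 52, 52, 55, 88, 124, 139, 138]
165 [172, 171, 172, 171, 172, 173, 161, 126, 105, 105, 108, 97, 76, 62, 60, 56, 59, 55, 54, 51, 51, 51, 52, 54, 51, 54, 51, 52, 50, 53, 52, 54, 52, 52, 49, 51, 53, 52, 54, 52]
185 [172, 171, 171, 171, 171, 159, 129, 107, 104, 105, 99, 88, 67, 61, 58, 56, 51, 56, 51, 48, 53, 54, 51, 51, 53, 52, 54, 53, 51, 51, 51, 51, 50, 61, 98, 131, 140, 138, 134, 134]
200 [169, 168, 162, 156, 148, 130, 109, 100, 102, 99, 86, 68, 61, 57, 60, 57, 54, 53, 53, 52, 51, 51, 51, 52, 50, 49, 52, 54, 49, 54, 51, 52, 48, 52, 55, 55, 60, 62, 72, 84]
```

View pics/crop2.png

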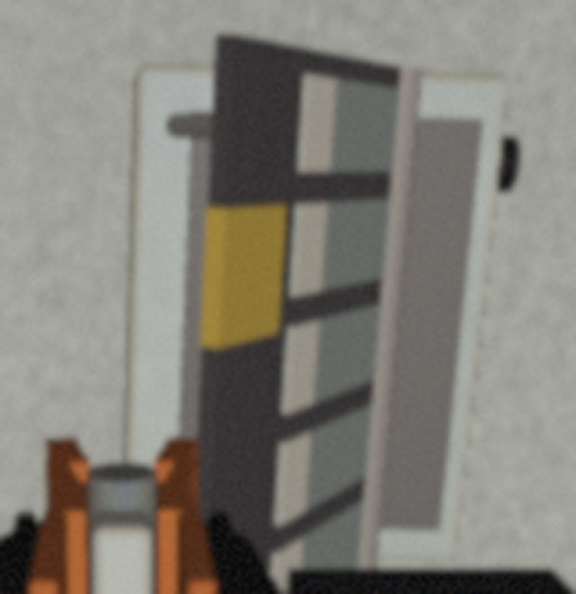

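Run:
```python
from h import *
p,s=np.load("pics/w3.npy",allow_pickle=True)
g=cv2.GaussianBlur(p["color"][...,2],(3,3),0).astype(float)
pts=[]
for r in range(95,198):
    c=280.5-(r-90)*5/107; x0=int(c)-4; d=np.diff(g[r,x0:x0+9]); k=d.argmin()
    if 0<k<len(d)-1:
        a,b,c_=d[k-1:k+2]; pts.append((x0+k+.5+.5*(a-c_)/(a-2*b+c_),r))
pts=np.array(pts); q=np.polyfit(pts[:,1],pts[:,0],1)
for _ in range(5):
    e=np.abs(np.polyval(q,pts[:,1])-pts[:,0]); ok=e<.8; q=np.polyfit(pts[ok,1],pts[ok,0],1)
print(len(pts),ok.sum(),np.polyval(q,[95,197]))
W=np.array([back((np.polyval(q,r),r),144.6,p,s) for r in(95,197)])
d=W[0]-W[1]; psi=np.arctan2(-d[0],d[1]); print(W.round(1),"psi",psi)
for r in(90.2,137.5,157.5,177.5): print(r,back((np.polyval(q,r),r),144.6,p,s).round(1))
P={c:optics.snapshot(c) for c in("side","top")}
for c in P:
    h=cv2.cvtColor(P[c]["color"],cv2.COLOR_RGB2HSV); y=(h[...,0]>16)&(h[...,0]<34)&(h[...,1]>130)&(h[...,2]>100); u=proj([[557,-189,146]],P[c])[0]
    yy,xx=np.nonzero(y); k=np.hypot(xx-u[0],yy-u[1])<12; print(c,u.round(1),k.sum(),xx[k].mean(),yy[k].mean())
```

```text
103 103 [279.2894814 274.3699129]
[[ 557.4 -135.2  144.6]
 [ 561.  -229.3  144.6]] psi 0.0381519691444115
90.2 [ 557.2 -131.1  144.6]
137.5 [ 558.8 -172.5  144.6]
157.5 [ 559.5 -191.   144.6]
177.5 [ 560.2 -210.1  144.6]
side [278.6 172.7] 20 278.05 172.05
top [292.3 189.9] 0 nan nan<stdin>:19: RuntimeWarning: Mean of empty slice.
  ret = ret.dtype.type(ret / rcount)
```

```bash
python3 -m creep '[[-0.04,0.08,0,0,0,-0.33,0],[-0.05,0.1,0,0.04,-1,0,0],[-0.05,0.1,0,0.04,-1,0,0],[-0.05,0.1,0,0.04,-1,0,0],[-0.05,0.1,0,0.04,-1,0,0]]' 27
python3 -m creep '[[-0.05,0.1,0,0.04,-1,0,0],[-0.05,0,-0.2,0.04,-1,0,0],[-0.05,0,-0.3,0.04,-1,0,0],[0,0,-0.36,0,0,0,0],[0,0,0,0,0,0,0]]' 27
python3 - <<'E'
from h import *
s=manip.observe(); p=optics.snapshot("wrist"); e,M=tool(s); print(s["clock"],e.round(1),s["grip_width"]); print(M.round(3)); print(np.array(p["tool_from_camera"]).round(2))
np.save("pics/w4.npy",[p,s],allow_pickle=True)
psi=.038; a=np.radians(35); zm=np.array([-np.sin(a)*np.cos(psi),-np.sin(a)*np.sin(psi),np.cos(a)]); print("tilt err",np.degrees(np.arccos(-M[:,2]@zm)),"y",np.degrees(np.arcsin(M[:,1]@np.array([-np.sin(psi),np.cos(psi),0]))))
im=p["color"][:,:,::-1].copy()
for P in ([560.5,-190.7,145.7],): print("mark px",proj([P],p,s))
print("axis px at pivot, tips, edge:",proj([e+8*M[:,2],e+44*M[:,2],e+78*M[:,2]],p,s).round(1).tolist())
cv2.imwrite("pics/w4.png",cv2.resize(im[60:300,130:400],None,fx=2.5,fy=2.5,interpolation=cv2.INTER_CUBIC))
print([(round(d["conf"],2),np.round(d["position"]).tolist()) for d in mark_of("mark","wrist")],[(round(d["conf"],2),np.round(d["position"]).tolist()) for d in mark_of("clip","wrist")])
E
```

```text
clock: 19.0
ee_pos: [524.5, -196.9, 260.5]
ee_rot: [0.682, 0.71, 0.126, 0.121]
wrist_force: [0.3, 1.2, -0.2]
grip_width: 0.269
finger_force: 27.0
clock: 19.62
ee_pos: [514.4, -190.4, 206.2]
ee_rot: [0.661, 0.688, 0.217, 0.206]
wrist_force: [0.9, 0.1, -0.8]
grip_width: 0.268
finger_force: 27.0
19.625 [ 514.4 -190.4  206.2] 0.2675296859700095
[[-0.04   0.82   0.571]
 [ 0.999  0.031  0.025]
 [ 0.003  0.571 -0.821]]
[[   0.     -0.97   -0.25   69.05]
 [   1.      0.      0.      0.94]
 [  -0.     -0.25    0.97 -169.4 ]
 [   0.      0.      0.      1.  ]]
tilt err 0.24538004909403116 y -0.01144275687484191
mark px [[256.08770427 207.78353327]]
axis px at pivot, tips, edge: [[251.8, 234.8], [252.1, 217.0], [252.2, 204.5]]
[(0.91, [559.0, -190.0, 145.0])] [(0.67, [522.0, -191.0, 194.0])]
```

View pics/w4.png

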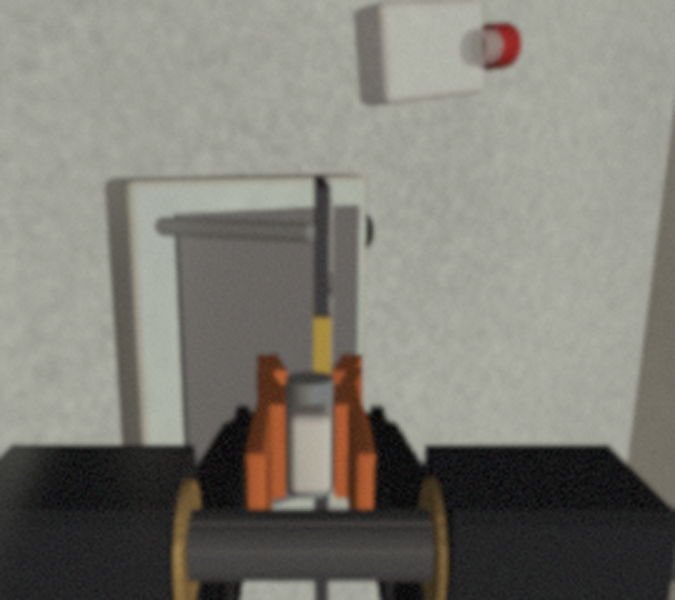

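The plate is seen edge-on at column 258 and the clip's centre is near column 254, so a few mm of shift along tool y is needed. I'll compute it.

Run:
```python
from h import *
p,s=np.load("pics/w4.npy",allow_pickle=True); e,M=tool(s)
c=p["color"].astype(float); h=cv2.cvtColor(p["color"],cv2.COLOR_RGB2HSV)
rows=range(140,180); L=[]
for r in rows:
    w=np.clip(110-c[r,250:268].mean(1),0,None); L.append((w*np.arange(250,268)).sum()/w.sum())
q=np.polyfit(rows,L,1); print("plate col at 140,180,205",np.polyval(q,[140,180,205]))
ye=(h[...,0]>18)&(h[...,0]<34)&(h[...,1]>120); yy,xx=np.nonzero(ye[170:215,248:268]); print("yellow rows",yy.min()+170,yy.max()+170,"cols",xx.mean()+248, np.bincount(yy)[:6])
o=(h[...,0]<16)&(h[...,1]>120)&(h[...,2]>60); yy,xx=np.nonzero(o[:,200:310]); xx+=200
for r in(204,206,208,212,220,230,240,250):
    k=xx[yy==r]; print(r,k.min() if len(k) else 0,k.max() if len(k) else 0,(k.min()+k.max())/2 if len(k) else 0)
# ray of plate at yellow row vs plane through edge: express in tool frame
T=np.array(p["tool_from_camera"])
def rt(u,zt):
    d=T[:3,:3]@np.linalg.solve(K(p),[*u,1]); o=T[:3,3]; return o+d*(zt-o[2])/d[2]
mz=M.T@(np.array([560.5,-190.7,145.7])-e); print("mark in tool",mz.round(1))
r0=yy.min()
ry=np.nonzero(ye[170:215,248:268].sum(1)>2)[0].min()+170-.5
print("yellow end in tool",rt((np.polyval(q,ry),ry),mz[2]).round(2))
print("clip centre at pivot depth per col 253/254/255",[rt((u,232),8)[1].round(2) for u in(253,254,255)],"jaw tip depth",[rt((u,212),40)[1].round(2) for u in(253,254,255)])
```

```text
plate col at 140,180,205 [257.78720197 258.08749178 258.27517291]
yellow rows 187 209 cols 258.49242424242425 [0 0 0 0 0 0]
204 234 273 253.5
206 234 273 253.5
208 233 273 253.0
212 233 273 253.0
220 234 273 253.5
230 231 277 254.0
240 228 279 253.5
250 228 280 254.0
mark in tool [-2.3  3.2 76. ]
yellow end in tool [16.01  4.89 75.98]
clip centre at pivot depth per col 253/254/255 [np.float64(0.74), np.float64(1.36), np.float64(1.98)] jaw tip depth [np.float64(0.7), np.float64(1.42), np.float64(2.14)]
```

```bash
python3 -m creep '[[0.055,-0.023,0.037,0,0,0,0],[0.067,0.003,-0.096,0,0,0,0],[0.1,0.004,-0.144,0,0,0,0],[0.1,0.004,-0.144,0,0,0,0],[0.05,0.002,-0.072,0,0,0,0]]' 27
python3 -m creep '[[0.07,0.003,-0.1,0,0,0,0],[0.07,0.003,-0.1,0,0,0,0],[0.06,0.003,-0.086,0,0,0,0],[0.04,0.002,-0.058,0,0,0,0],[0,0,0,0,0,0,0]]' 27
python3 - <<'E'
from h import *
s=manip.observe(); e,M=tool(s); p=optics.snapshot("wrist"); print(s["clock"],s["wrist_force"])
p0,s0=np.load("pics/w4.npy",allow_pickle=True); e0,M0=tool(s0)
print("moved in tool axes",(M0.T@(e-e0)).round(2),"want -1.5 3.9 58.5")
cv2.imwrite("pics/w5.png",cv2.resize(p["color"][60:300,130:400,::-1],None,fx=2.5,fy=2.5,interpolation=cv2.INTER_CUBIC))
for c in("wrist","side"):
    if c=="side": optics.snapshot(c)
    print([(round(d["conf"],2),np.round(d["position"]).tolist()) for d in mark_of("mark",c)],[(round(d["conf"],2),np.round(d["position"]).tolist()) for d in mark_of("clip",c)])
E
```

```text
clock: 20.4
ee_pos: [538.0, -191.5, 181.9]
ee_rot: [0.661, 0.688, 0.217, 0.208]
wrist_force: [-0.2, 0.6, -0.5]
grip_width: 0.272
finger_force: 27.0
clock: 21.02
ee_pos: [552.4, -191.3, 162.9]
ee_rot: [0.661, 0.688, 0.217, 0.208]
wrist_force: [-0.9, -0.2, -0.1]
grip_width: 0.264
finger_force: 27.0
21.025 [-0.92361086 -0.20313423 -0.13203995]
moved in tool axes [-2.47  6.41 57.27] want -1.5 3.9 58.5
[] [(0.83, [561.0, -190.0, 151.0])]
[(0.72, [558.0, -189.0, 146.0]), (0.71, [384.0, -94.0, 5.0]), (0.55, [607.0, -216.0, 2.0])] [(0.45, [560.0, -192.0, 154.0])]
```

View pics/w5.png

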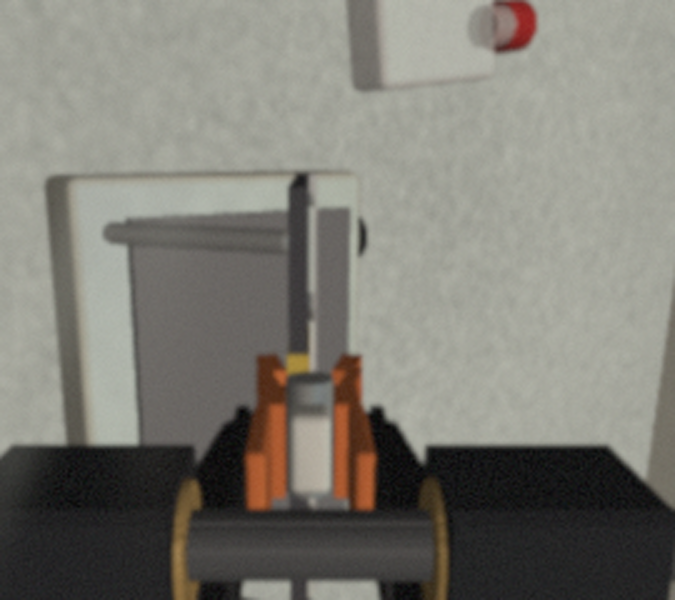

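The plate is at crop column 298 and the clip's centre at 310, so it overshot by about 2.5 mm. I'll shift back.

```bash
python3 -m creep '[[-0.012,0.01,-0.02,0,0,0,0],[-0.011,0.01,-0.02,0,0,0,0],[0,0,0,0,0,0,0],[0,0,0,0,0,0,0],[0,0,0,0,0,0,0]]' 27
cat > chk.py <<'E'
from h import *
s=manip.observe(); e,M=tool(s); p=optics.snapshot("wrist"); print(s["clock"],e.round(1),np.round(s["wrist_force"],1))
c=p["color"].astype(float); h=cv2.cvtColor(p["color"],cv2.COLOR_RGB2HSV)
ye=(h[...,0]>18)&(h[...,0]<34)&(h[...,1]>120); S=ye[180:215,240:268]; ry=np.nonzero(S.sum(1)>2)[0].min()+180-.5; yc=np.nonzero(S)[1]+240; print("yellow cols",yc.min(),yc.max(),"row",ry)
T=np.array(p["tool_from_camera"])
def rt(u,zt):
    d=T[:3,:3]@np.linalg.solve(K(p),[*u,1]); o=T[:3,3]; return o+d*(zt-o[2])/d[2]
print("yellow end in tool",rt(((yc.min()+yc.max())/2,ry),18).round(1),"clip centre y",rt((253.5,212),30)[1].round(1))
d0=np.array([560.5,-190.7,145.7])-e; print("mark est in tool",(M.T@d0).round(1))
E
python3 chk.py
```

```text
clock: 21.95
ee_pos: [552.2, -191.1, 162.6]
ee_rot: [0.66, 0.687, 0.217, 0.211]
wrist_force: [0.1, -1.5, 6.0]
grip_width: 0.27
finger_force: 27.0
21.95 [ 552.2 -191.1  162.6] [ 0.1 -1.5  6. ]
yellow cols 245 253 row 201.5
yellow end in tool [18.8 -1.8 18. ] clip centre y 1.0
mark est in tool [ 0.1 -3.  18.6]
```

A 6 N contact means the plate edge is already at the inner stop. I'll back off about 3 mm and re-measure.

```bash
python3 -m creep '[[-0.015,0,0.024,0,0,0,0],[-0.015,0,0.024,0,0,0,0],[0,0,0,0,0,0,0],[0,0,0,0,0,0,0],[0,0,0,0,0,0,0]]' 27
python3 chk.py
```

```text
clock: 22.62
ee_pos: [549.1, -190.0, 163.1]
ee_rot: [0.661, 0.688, 0.217, 0.208]
wrist_force: [0.4, -0.1, -1.0]
grip_width: 0.27
finger_force: 27.0
22.625 [ 549.1 -190.   163.1] [ 0.4 -0.1 -1. ]
yellow cols 249 256 row 202.5
yellow end in tool [18.1  0.4 18. ] clip centre y 1.0
mark est in tool [-1.2 -0.7 20.7]
```

Centred and free of force, with the mark 0.1 mm off along the edge. I'll release, check and retreat along the plate axis.

```bash
python3 -m creep '[[0,0,0,0,0,0,0.5],[0,0,0,0,0,0,0.7],[0,0,0,0,0,0,1],[0,0,0,0,0,0,1],[0,0,0,0,0,0,1]]' 27
python3 -m creep '[[-0.1,0,0.15,0,0,0,1],[-0.3,0,0.43,0,0,0,1],[-0.5,0,0.7,0,0,0,1],[-0.3,0,0.43,0,0,0,1],[0,0,0,0,0,0,1]]' 27
python3 - <<'E'
from h import *
s=manip.observe(); e,M=tool(s)
for c in("wrist","side","top"):
    p=optics.snapshot(c)
    for t in("clip","clip_grip","mark"): print(c,t,[(round(d["conf"],2),np.round(d["position"]).tolist()) for d in mark_of(t,c)])
    if c=="wrist": a=p["color"][40:280,130:400]
    if c=="side":
        u=proj([[558,-190,150]],p)[0].astype(int); b=p["color"][u[1]-48:u[1]+48,u[0]-54:u[0]+54]
cv2.imwrite("pics/w6.png",np.hstack([cv2.resize(a,(400,356)),cv2.resize(b,(400,356),interpolation=cv2.INTER_CUBIC)])[:,:,::-1])
E
```

```text
clock: 23.3
ee_pos: [549.4, -190.2, 163.6]
ee_rot: [0.661, 0.688, 0.217, 0.209]
wrist_force: [0.3, 0.1, 0.7]
grip_width: 0.732
finger_force: 0.0
clock: 23.92
ee_pos: [477.5, -191.2, 270.1]
ee_rot: [0.66, 0.687, 0.217, 0.212]
wrist_force: [-0.1, 0.8, -0.8]
grip_width: 1.001
finger_force: 0.0
wrist clip [(0.93, [553.0, -190.0, 154.0])]
wrist clip_grip [(0.84, [538.0, -190.0, 178.0])]
wrist mark []
side clip [(0.49, [557.0, -193.0, 160.0])]
side clip_grip [(0.63, [539.0, -190.0, 178.0])]
side mark [(0.88, [557.0, -192.0, 146.0]), (0.55, [654.0, -476.0, 150.0])]
top clip [(0.66, [554.0, -192.0, 160.0])]
top clip_grip [(0.5, [537.0, -186.0, 180.0])]
top mark [(0.63, [652.0, -476.0, 143.0]), (0.62, [560.0, -186.0, 146.0])]
```

View pics/w6.png

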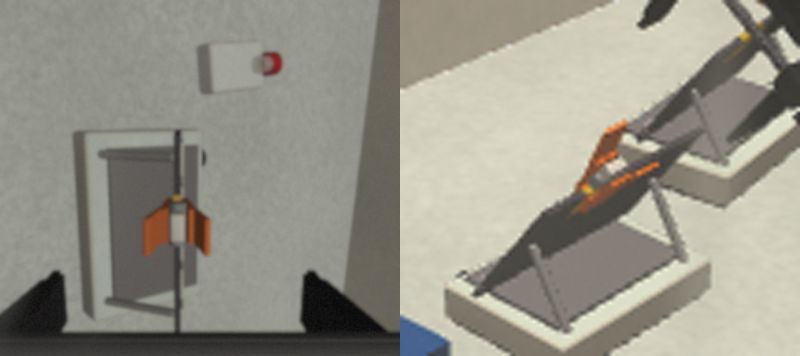

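The clip sits symmetrically on the edge: wrist crop (177,225), with the yellow end showing at (177,199). The side crop shows it aligned along the plate. I estimate the pivot about 12 mm above the edge, which is good. Now I'll return to the cover.

```bash
python3 -m creep '[[0,0.3,0,-0.04,1,0,1],[0.1,0.6,0,-0.04,1,0,1],[0.2,0.6,0,-0.04,1,0,1],[0.2,0.6,0,-0.04,1,0,1],[0.2,0.6,0,-0.04,1,0,1]]' 27
python3 -m creep '[[0.2,0.6,0,-0.04,1,0,1],[0.2,0.5,0,-0.04,1,0,1],[0.2,0.4,0,0,0,0.33,1],[0.03,0.14,0,0,0,0,1],[0,0,0,0,0,0,1]]' 27
python3 -m creep '[[0,0,0,0,0,0,1],[0,0,0,0,0,0,1],[0,0,-0.2,0,0,0,1],[0,0,-0.4,0,0,0,1],[0,0,0,0,0,0,1]]' 27
python3 - <<'E'
from h import *
s=manip.observe(); e,M=tool(s); print(s["clock"],e.round(1),"yaw",np.degrees(np.arctan2(M[1,1],M[0,1])),M[:,2].round(3), "shift u",((np.array([557.1,69.6,121])-e)/60).round(3))
p=optics.snapshot("wrist"); d,m=best("cover","wrist",p,[557,71,110],s); print(d); S=optics.snapshot("side"); d,m=best("cover","side",S,[557,71,70]); print(d,fit(COVER,[(m,S,None)],557,71,.07,0))
print([(round(d["conf"],2),np.round(d["position"]).tolist()) for d in mark_of("clip","side")])
E
```

```text
clock: 25.15
ee_pos: [519.8, -26.7, 266.4]
ee_rot: [0.69, 0.719, 0.062, 0.06]
wrist_force: [0.7, -1.0, -0.6]
grip_width: 1.004
finger_force: 0.0
clock: 25.78
ee_pos: [556.8, 70.3, 265.8]
ee_rot: [0.682, 0.731, -0.0, -0.0]
wrist_force: [-0.8, 0.0, -0.3]
grip_width: 0.998
finger_force: 0.0
clock: 26.4
ee_pos: [555.3, 70.0, 226.8]
ee_rot: [0.682, 0.731, -0.002, -0.002]
wrist_force: [-0.1, -2.1, -0.3]
grip_width: 1.004
finger_force: 0.0
26.4 [555.3  70.  226.8] yaw 3.93343844722198 [-0.005 -0.    -1.   ] shift u [ 0.03  -0.006 -1.764]
5.419929728111915
4.352516610104767 (np.float64(558.4190319871116), np.float64(70.93505805980693), np.float64(0.08695224971976828), np.float64(0.9723173515981736))
[(0.7, [554.0, -190.0, 160.0])]
```

```bash
python3 -m creep '[[0,0,-0.3,0,0,0,1],[0,0,-0.6,0,0,0,1],[0,0,-0.5,0,0,0,1],[0,0,-0.25,0,0,0,1],[0,0,-0.08,0,0,0,1]]' 45
python3 -m creep '[[0,0,0,0,0,0,1],[0,0,0,0,0,0,0],[0,0,0,0,0,0,0],[0,0,0,0,0,0,0],[0,0,0,0,0,0,0]]' 45
python3 -m creep '[[0,0,0,0,0,0,0],[0,0,0,0,0,0,0],[0,0,0,0,0,0,0],[0,0,0,0,0,0,0],[0,0,0,0,0,0,0]]' 45
```

```text
clock: 27.28
ee_pos: [556.5, 70.3, 124.9]
ee_rot: [0.682, 0.731, -0.001, -0.001]
wrist_force: [0.3, -0.1, 0.1]
grip_width: 1.0
finger_force: 0.0
clock: 27.9
ee_pos: [557.2, 70.3, 126.4]
ee_rot: [0.682, 0.731, 0.0, 0.0]
wrist_force: [0.7, -0.2, -0.2]
grip_width: 0.639
finger_force: 0.0
clock: 28.52
ee_pos: [556.9, 70.3, 126.1]
ee_rot: [0.682, 0.731, -0.0, -0.0]
wrist_force: [-0.4, -0.5, 0.6]
grip_width: 0.165
finger_force: 45.0
```

```bash
python3 -m creep '[[0,0,0.2,0,0,0,0],[0,0,0.5,0,0,0,0],[0,0,0.7,0,0,0,0],[0,0,0.7,0,0,0,0],[0,0,0.3,0,0,0,0]]' 45
python3 -m creep '[[-0.05,0.25,0,0,0,0,0],[-0.15,0.6,0,0,0,0,0],[-0.15,0.7,0,0,0,0,0],[-0.15,0.7,0,0,0,0,0],[-0.15,0.7,0,0,0,0,0]]' 45
python3 -m creep '[[-0.1,0.4,0,0,0,0,0],[0,0.15,-0.3,0,0,0,0],[0,0,-0.6,0,0,0,0],[0,0,-0.3,0,0,0,0],[0,0,0,0,0,0,0]]' 45
python3 -m creep '[[0,0,0,0,0,0,0],[0,0,0,0,0,0,0],[0,0,0,0,0,0,0],[0,0,0,0,0,0,0],[0,0,0,0,0,0,0]]' 45
python3 - <<'E'
from h import *
s=manip.observe(); e,M=tool(s); print("shift u",((np.array([512,280.3,132])-e)/60).round(3))
for c in("side","top"):
    p=optics.snapshot(c); z=e[2]-126.1
    d,m=best("cover",c,p,[e[0],e[1]+2,z+60]); print(c,d,np.round(fit(COVER,[(m,p,None)],e[0],e[1]+2,.07,z),3))
E
```

```text
clock: 29.15
ee_pos: [558.1, 70.4, 273.8]
ee_rot: [0.682, 0.731, 0.002, 0.002]
wrist_force: [0.1, -0.1, -2.3]
grip_width: 0.168
finger_force: 45.0
clock: 29.78
ee_pos: [516.0, 249.0, 266.9]
ee_rot: [0.682, 0.731, -0.002, -0.001]
wrist_force: [0.7, -0.5, -1.6]
grip_width: 0.164
finger_force: 45.0
clock: 30.4
ee_pos: [510.5, 279.2, 194.6]
ee_rot: [0.682, 0.731, -0.003, -0.001]
wrist_force: [0.5, -0.3, -3.1]
grip_width: 0.165
finger_force: 45.0
clock: 31.02
ee_pos: [512.1, 280.3, 198.4]
ee_rot: [0.682, 0.731, 0.0, 0.0]
wrist_force: [0.3, -0.4, -2.0]
grip_width: 0.165
finger_force: 45.0
shift u [-0.002 -0.    -1.106]
side 2.875255307541525 [5.13876e+02 2.81660e+02 9.00000e-02 9.18000e-01]
top 13.815043548386463 [5.11756e+02 2.62955e+02 1.80000e-02 5.15000e-01]
```

Exactly above the original position, so I'll lower gently.

```bash
python3 -m creep '[[0,0,-0.15,0,0,0,0],[0,0,-0.25,0,0,0,0],[0,0,-0.2,0,0,0,0],[0,0,-0.15,0,0,0,0],[0,0,-0.1,0,0,0,0]]' 45
python3 -m creep '[[0,0,-0.1,0,0,0,0],[0,0,-0.07,0,0,0,0],[0,0,-0.05,0,0,0,0],[0,0,-0.03,0,0,0,0],[0,0,0,0,0,0,0]]' 45
```

```text
clock: 31.85
ee_pos: [511.7, 280.2, 146.1]
ee_rot: [0.682, 0.731, -0.001, -0.0]
wrist_force: [0.5, -0.1, -1.8]
grip_width: 0.168
finger_force: 45.0
clock: 32.48
ee_pos: [512.2, 280.3, 132.3]
ee_rot: [0.682, 0.731, 0.0, 0.0]
wrist_force: [-0.4, -0.3, -2.5]
grip_width: 0.166
finger_force: 45.0
```

```bash
python3 -m creep '[[0,0,-0.015,0,0,0,0],[0,0,-0.01,0,0,0,0],[0,0,0,0,0,0,0],[0,0,0,0,0,0,0],[0,0,0,0,0,0,0]]' 45
```

```text
clock: 33.1
ee_pos: [512.4, 280.5, 132.1]
ee_rot: [0.682, 0.731, 0.0, 0.0]
wrist_force: [-2.5, -2.2, 5.9]
grip_width: 0.168
finger_force: 45.0
```

Seated: contact force is 5.9 N at the expected height. I'll release, rise and verify.

```bash
python3 -m creep '[[0,0,0,0,0,0,0.4],[0,0,0,0,0,0,1],[0,0,0,0,0,0,1],[0,0,0,0,0,0,1],[0,0,0.2,0,0,0,1]]' 30
python3 -m creep '[[0,0,0.5,0,0,0,1],[0,0,0.8,0,0,0,1],[0,0,0.8,0,0,0,1],[-0.1,-0.5,0.2,0,0,0,1],[-0.1,-0.5,0,0,0,0,1]]' 30
python3 -m creep '[[-0.1,-0.5,0,0,0,0,1],[0,-0.2,0,0,0,0,1],[0,0,0,0,0,0,1],[0,0,0,0,0,0,1],[0,0,0,0,0,0,1]]' 30
python3 - <<'E'
from h import *
V=[]
for c in("side","top","wrist"):
    s=manip.observe() if c=="wrist" else None; p=optics.snapshot(c)
    d,m=best("cover",c,p,[512,282,80],s)
    if d<15:
        for z in(6,12): print(c,z,np.round(fit(COVER,[(m,p,s)],512,282,.07,z),3))
    for t in("clip","cover","flask","dish","eye_cap1"): print(c,t,[(round(d["conf"],2),np.round(d["position"]).tolist()) for d in mark_of(t,c)])
    if c=="side": cv2.imwrite("pics/end.png",p["color"][:,:,::-1])
E
```

```text
clock: 33.72
ee_pos: [511.2, 280.0, 141.7]
ee_rot: [0.682, 0.731, -0.001, -0.001]
wrist_force: [-0.0, 0.4, -0.0]
grip_width: 0.636
finger_force: 0.0
clock: 34.35
ee_pos: [500.8, 220.2, 284.1]
ee_rot: [0.682, 0.731, 0.002, 0.001]
wrist_force: [0.4, 0.7, -0.4]
grip_width: 1.0
finger_force: 0.0
clock: 34.98
ee_pos: [494.1, 179.0, 280.5]
ee_rot: [0.682, 0.731, -0.0, -0.0]
wrist_force: [0.4, 0.1, -0.7]
grip_width: 0.999
finger_force: 0.0
side 6 [5.13569e+02 2.82256e+02 6.30000e-02 9.79000e-01]
side 12 [5.07304e+02 2.86580e+02 7.90000e-02 9.65000e-01]
side clip [(0.56, [553.0, -193.0, 158.0])]
side cover [(0.86, [709.0, 311.0, -2.0]), (0.55, [507.0, 282.0, 2.0]), (0.55, [334.0, 210.0, -2.0]), (0.43, [718.0, -59.0, -2.0])]
side flask [(0.69, [716.0, -59.0, 1.0])]
side dish [(0.87, [717.0, 59.0, 2.0])]
side eye_cap1 [(0.66, [385.0, -96.0, 1.0])]
top clip [(0.7, [559.0, -193.0, 157.0])]
top cover [(0.75, [715.0, 311.0, 1.0]), (0.71, [334.0, 212.0, 1.0]), (0.6, [609.0, -220.0, -4.0])]
top flask [(0.69, [716.0, -62.0, -2.0])]
top dish [(0.89, [717.0, 57.0, 1.0])]
top eye_cap1 [(0.76, [381.0, -96.0, -4.0]), (0.46, [400.0, 103.0, -4.0])]
wrist 6 [5.13434e+02 2.81980e+02 6.70000e-02 9.87000e-01]
wrist 12 [5.12859e+02 2.80102e+02 6.60000e-02 9.67000e-01]
wrist clip []
wrist cover [(0.82, [336.0, 213.0, 1.0]), (0.65, [712.0, 310.0, -0.0]), (0.58, [512.0, 284.0, 6.0])]
wrist flask [(0.47, [716.0, -59.0, 1.0])]
wrist dish [(0.74, [716.0, 54.0, -3.0])]
wrist eye_cap1 [(0.83, [398.0, 100.0, 2.0]), (0.77, [382.0, -94.0, -1.0])]
```

View pics/end.png

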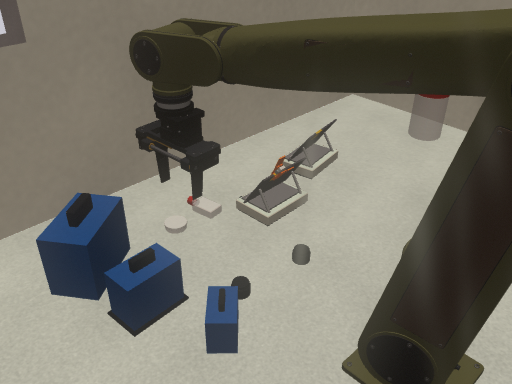

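The cover is back on its flange at (145,285), the clip is on the plate at (281,168), and the bystanders have not moved. I'll hand in.

```bash
python3 -c "
from bench import finish_job
print(finish_job())"
```

```text
the job is handed in; nothing more can be done
None
```

I handed the job in at about 35 s: the clip grips the warmer plate centred on the yellow mark, the cover is back fully down on the base, and the flask, dish and eyepiece caps did not move in the final images; no verdict came back.

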